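Sort washed kimchi-container vents by tag

TASK

Sort the two washed vents from the sloping drying rack: put the one with the green tag in the green-rimmed keep tray and the one with the red tag in the red-rimmed reject tray. Set each down (do not drop it) so that it stands flat on the tray's floor with its flap up, let go, and leave the measuring cup, dish and chopsticks where they are.

Things in the scene. Friction and masses are not known exactly. Their poses are not given: they have to be found in the camera images.
- vent_green: blue plastic vent, ~45 g, green tag. Base 50(x) x 44(y) x 10 mm; across its middle stands the flap, 10 thick(x), 44 wide(y), from 10 to 47 mm above the underside, its upper 30 mm (faces and edge) covered by the tag. Origin: centre of underside, z up along the flap. Starts in either bay of the rack, leaning 30 deg: z square to the slope (up and to the low side), x up the slope.
- vent_red: blue plastic vent, ~45 g, red tag. Base 50(x) x 44(y) x 10 mm; across its middle stands the flap, 10 thick(x), 44 wide(y), from 10 to 47 mm above the underside, its upper 30 mm (faces and edge) covered by the tag. Origin: centre of underside, z up along the flap. Starts in either bay of the rack, leaning 30 deg: z square to the slope (up and to the low side), x up the slope.
- keep_tray: fixed white square tray with a green rim, for good vents. 94 x 94 mm outside, 84 x 84 mm inside, walls 14 mm high, inner floor 5 mm above the ledge. Origin at the centre of the underside, z up. It may be on either side of the rack.
- reject_tray: fixed white square tray with a red rim, for worn vents. 94 x 94 mm outside, 84 x 84 mm inside, walls 14 mm high, inner floor 5 mm above the ledge. Origin at the centre of the underside, z up. It may be on either side of the rack.
- rack: fixed white drying rack; board slopes 30 deg, low at -x (29 mm above the ledge), high at +x (81 mm), 104 mm long, 140 wide(y), 8 mm lip at the low edge. Clear dividers, 4 mm thick, 44 mm high, square to the board, at y = -68, 0, 68 mm: fingers fit up- and down-slope of a flap, not beside it. Origin on the ledge under the board's middle, z up. Its low side faces the robot's right.
- cup: bystander: steel measuring cup, 68 mm across, 55 mm high, flat handle at the rim reaching 106 mm to its -x side; origin at the centre of its underside
- dish: bystander: small white ceramic dish, 90 mm across, 22 mm high; origin at the centre of its underside
- chopsticks: bystander: banded pair of wooden chopsticks, 230 mm long (along its y), 21 mm wide, 10 mm high, lying on the ledge; origin at the middle of the underside
- containers: fixed stack of three blue kimchi containers, 160 (x) x 220 (y) x 260 mm high, off to the right; origin at the centre of its underside
There are look-alikes about, which are no part of the job. Leave any orange look-alike of the vent_green alone.

How it is judged:
By the outcome, as a careful person would: the job done as asked, in the order asked, and still so for the second after the job is handed in, with the robot touching nothing.
It also fails if it takes over 58 s, if anything falls off the work surface, if the arm or the gripper's body presses on something with over 40 N, if the wrist force passes 120 N, or if a joint passes its speed limit or range.

ROBOT

A 6-joint arm with a two-finger parallel gripper is mounted at the origin on the work surface. World frame = base frame: x ahead of the robot, y to its left, z up, the work surface at z = 0. Lengths are in m, angles in rad, forces in N, time in s.
With the tool pointing down it reaches from about 0.4 to 0.825 m from the base axis. Payload 7 kg.
Tool frame: the origin (TCP) lies at the very end of the fingers, on their centre line; the grasp point (between the pads) lies 19 mm behind it (arm.pinch_z is the z of the grasp point in the tool frame, in m); z points along the fingers, y is the direction in which the jaws open and shut (so a half turn about z gives the same grasp; the last joint's range is limited). The gripper opens to 88 mm and grips with 3 to 60 N. Pads are 19 mm wide; open, the fingers measure 130 mm over their backs; the gripper's body (78 mm by 193 mm) begins 47 mm behind the grasp point.
Start: joints at [1.563, 0.359, 0.012, 0, -1.224, -0.288], TCP at [0.197, 0.646, 0.227] pointing down, gripper open.
Joint ranges: [-3.07, 3.07], [-1.43, 2.12], [-1.02, 1.25], [-3.03, 1.67], [-3.05, -0], [-3.03, 3.03]. Speed limits (rad/s): [2.39, 2.39, 3.01, 3.14, 3.14, 3.14].

INTERFACE

Orientations are given as [roll, pitch, yaw] about the fixed x, y, z axes, in that order (R = Rz(yaw) Ry(pitch) Rx(roll)).
In Python, from station import arm gives the robot as it stands.
- The arm moves only by the tool drive_tool, never from a script. Its argument "targets" is a list of rows, each a list of 6 numbers: the shift along the world's x, y, z in units of 0.04 m (1.0 is 0.04 m), then the turn, a rotation vector about the world's x, y, z in units of 6 degrees (1.0 is 6 degrees). In form: [[x, y, z, wx, wy, wz], ...]. A call has 1 to 5 rows; each row shifts and turns the commanded pose from where the row before left it; what a row does not reach is not made up. A row lasts 1/8 s, in which the tool goes at most 62.5 mm and 10.7 degrees, less where a joint would pass 70% of its speed; a pose out of reach is approached as far as the arm can. A call with a number of a shift or a turn outside -1 to 1 is refused whole. A call with a gripper value outside its range is refused whole. "claw" is the opening, from 0 (shut) to 1 (fully open), set as the call begins (left out, the last holds). The fingers move at their own pace and stop on an object; "newtons" is the grip in N (left out, the last holds). Time passes only in rows, so rows that do not move let the fingers close. It gives the time, the measured TCP pose, the force and the opening at its end, in the units of the state.
- arm.get_state(): the state, without advancing time (a new reading comes with each control period).
- arm.grab_frame(name): name is "scene" or "top" or "wrist"; returns (picture, depth): 480x640x3 uint8, red, green, blue; 480x640 float32, m along the optical axis (not along the pixel's ray), 0 where there is no reading.
- arm.get_calibration(name): a dict with "mtx" (3x3 intrinsics, pixels), "origin" and "rotation" of the camera in the world. Camera axes: x right, y up, looking along -z (the intrinsics and any distortion apply to the point x, -y, -z); pixel columns grow to the right and rows downward; lengths in m; the calibration is good to about 2 mm. A picture is of the moment at which its call begins: read the wrist's pose just before it. get_calibration takes no time and is no camera call; for the wrist camera it gives the pose at the moment of the call.
- arm.job_done(): hands the job in, once; it reports no verdict.
Trained networks look in the newest picture that a camera, given by its name, has taken for a name from the list of things; names that differ only in an ending like _2 or _b are one class to them, and where a whole thing is asked for, a point or a joint stands for the part that bears it (a point fixed in the world has none). Each returns a list of dicts, best first, with "score" (0 to 1); they miss things now and then, are a little off and sometimes report something else, mostly with a low value. They report only what shows in the picture. A call takes as long as a camera call. They do not tell look-alikes from the thing itself.
- arm.search_frame(target, camera): "point" ([x, y, z] in m, in the coordinates of the camera as it stood for that picture, good to about 4 mm: the middle of the surface that is visible of it).
- arm.cut_out(target, camera): "pixels" (480x640 bool, what is visible of it).
- arm.landmark_of(target, camera): "point" ([x, y, z] in m, in the coordinates of the camera as it stood for that picture, good to about 4 mm: a listed point, or the origin of a listed thing).
The state is a dict: "t": time; "q": joint angles; "qd": joint speeds; "joint_efforts": joint torques, N m; "eef_pos": TCP position; "ee_rot": TCP orientation; "force": force on the tool from outside, world axes, zero at the start; "moment": the same for the moment, N m; "width": finger opening in m.
Only numpy, scipy, OpenCV 4.12 (cv2) and the standard library are available. Lean on these libraries where they do the work, as an engineer would, in place of code of your own. Each camera call takes 0.05 s, during which the arm holds its last target. There are 200 camera calls.

## Working session

There is one attempt and no reset: what is moved stays moved. The work goes in short steps, Python scripts to look and compute and a tool call to move; the robot and the scene stay as the last step left them, time stands still between calls to the robot, and variables do not carry over. Pictures are saved under pics/ and viewed, about 8 in all and at most 12, crops included, and the job is handed in when it is done.

Besides the shell and the picture viewer there is one more tool, called after ">>>" as a command line: name --pt "numbers of a row" for each row, then --argument value for the rest. drive_tool: Moves the arm, as the interface text tells. Shifts and turns lie within -1 to 1; 1 stands for 0.04 m of shift or 6 degrees of turn. Its arguments: {"type":"object","properties":{"targets":{"type":"array"},"claw":{"type":"number"},"newtons":{"type":"number"}},"required":["targets"]}

```bash
ls; mkdir -p pics; cat > h.py <<'E'
import numpy as np, cv2
from scipy.spatial.transform import Rotation as R
from station import arm
def grab(n,f=None,crop=None):
    c=arm.get_calibration(n); p,d=arm.grab_frame(n)
    if f: 
        q=p[:,:,::-1]
        if crop: q=cv2.resize(q[crop[1]:crop[3],crop[0]:crop[2]],None,fx=crop[4],fy=crop[4])
        cv2.imwrite('pics/'+f,q)
    return p,d,c
def w(c,pt): return np.array(c['origin'])+np.array(c['rotation'])@np.array(pt)
def cloud(d,c):
    K=np.array(c['mtx']); v,u=np.mgrid[:480,:640]
    P=np.stack([(u-K[0,2])/K[0,0]*d,-(v-K[1,2])/K[1,1]*d,-d],-1)
    return P@np.array(c['rotation']).T+np.array(c['origin'])
E
python3 - <<'E'
from h import *
print(arm.get_state())
for n in ['scene','top']:
    p,d,c=grab(n,n+'1.png'); print(n,c)
    for t in ['vent_green','vent_red','keep_tray','reject_tray','rack','cup','dish','chopsticks','containers']:
        print(t,[(np.round(w(c,r['point']),3).tolist(),round(r['score'],2)) for r in arm.landmark_of(t,n)[:3]])
E
```

```text
pics
{'t': 0.0, 'q': array([ 1.56309068e+00,  3.59377840e-01,  1.10536061e-02, -3.59178922e-04,
       -1.22411674e+00, -2.88104639e-01]), 'qd': array([-2.19985107e-03,  1.76340336e-03, -3.00307444e-04,  2.26935251e-03,
       -7.37294553e-05,  1.08482534e-03]), 'joint_efforts': array([-5.49513861e-04, -5.82722712e+01,  2.93054509e+01,  6.99699238e+00,
        6.88879634e-03, -1.81404466e-04]), 'eef_pos': array([0.19664972, 0.64519542, 0.22562464]), 'ee_rot': array([ 3.13991985e+00, -1.43614327e-04, -2.95932488e-01]), 'force': array([0.85821222, 0.38221986, 0.22865138]), 'moment': array([-0.02536453, -0.02343956,  0.00589552]), 'width': 0.08752215260224026}
scene {'mtx': array([[515.9517615 ,   0.        , 325.71597969],
       [  0.        , 515.9517615 , 238.3525465 ],
       [  0.        ,   0.        ,   1.        ]]), 'origin': array([ 1.36383836, -0.48020932,  0.81444549]), 'rotation': array([ 0.84808165, -0.02178921,  1.18097344])}
vent_green [([0.113, -1.731, -0.437], 0.62), ([-0.0, -1.844, -0.55], 0.57)]
vent_red [([0.042, -1.802, -0.507], 0.73)]
keep_tray []
reject_tray [([
[... 311 characters left out ...]
.25, -0.955], 0.92)]
top {'mtx': array([[607.85272338,   0.        , 324.25120324],
       [  0.        , 607.85272338, 237.48986407],
       [  0.        ,   0.        ,   1.        ]]), 'origin': array([ 0.51633237, -0.12911382,  1.40507821]), 'rotation': array([ 0.05755209, -0.02604154, -1.56413418])}
vent_green [([2.63, 1.984, 3.519], 0.83), ([2.626, 1.98, 3.514], 0.73), ([2.689, 2.043, 3.577], 0.71)]
vent_red [([2.625, 1.979, 3.513], 0.94)]
keep_tray [([2.675, 2.029, 3.563], 0.82)]
reject_tray [([2.718, 2.073, 3.607], 0.98)]
rack [([2.693, 2.048, 3.582], 0.73)]
cup [([2.702, 2.057, 3.591], 0.63)]
dish [([2.727, 2.082, 3.616], 0.86)]
chopsticks [([2.69, 2.044, 3.579], 0.9)]
containers []
```

```bash
sed -i "s/np.array(c\['rotation'\])/R.from_euler('xyz',c['rotation']).as_matrix()/g" h.py
python3 - <<'E'
from h import *
for n in ['scene','top']:
    p,d,c=grab(n)
    for t in ['vent_green','vent_red','keep_tray','reject_tray','rack','cup','dish','chopsticks','containers']:
        print(n,t,[(np.round(w(c,r['point']),3).tolist(),round(r['score'],2)) for r in arm.landmark_of(t,n)[:4]])
E
```

```text
scene vent_green [([0.586, -0.126, 0.025], 0.78), ([0.616, 0.021, 0.044], 0.46)]
scene vent_red [([0.545, 0.036, 0.048], 0.71)]
scene keep_tray [([0.507, 0.239, 0.0], 0.65), ([0.458, -0.313, -0.001], 0.39)]
scene reject_tray [([0.456, -0.311, -0.0], 0.58)]
scene rack [([0.582, 0.042, -0.003], 0.63)]
scene cup [([0.761, 0.123, 0.0], 0.96), ([0.455, -0.315, -0.0], 0.71)]
scene dish [([0.762, -0.143, 0.003], 0.91), ([0.457, -0.309, 0.003], 0.35)]
scene chopsticks [([0.413, 0.006, -0.003], 0.56)]
scene containers [([0.425, -0.597, 0.002], 0.83)]
top vent_green [([0.612, 0.026, 0.047], 0.78)]
top vent_red [([0.546, 0.034, 0.044], 0.71)]
top keep_tray [([0.511, 0.241, -0.001], 0.86)]
top reject_tray [([0.463, -0.309, 0.002], 0.63)]
top rack [([0.583, 0.044, -0.002], 0.86)]
top cup [([0.765, 0.12, -0.002], 0.95), ([0.581, 0.043, 0.002], 0.39)]
top dish [([0.76, -0.141, 0.002], 0.59)]
top chopsticks [([0.411, 0.006, -0.001], 0.69)]
top containers []
```

View pics/scene1.png

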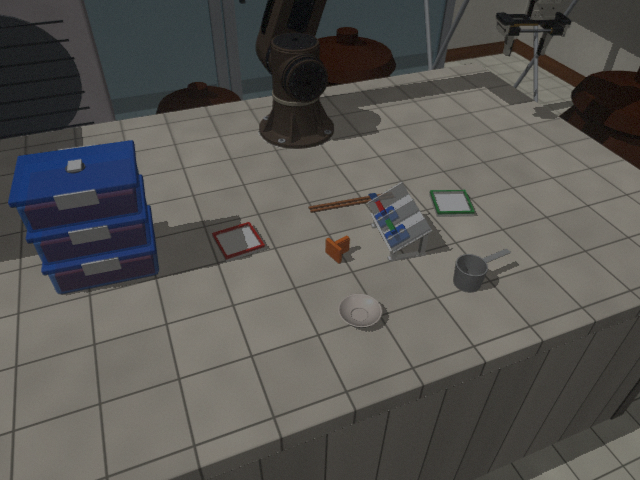

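View pics/top1.png

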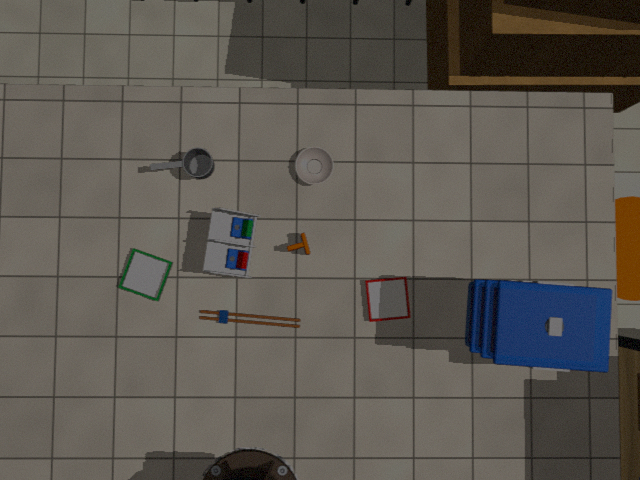

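Top view: green-tag vent at (240,228), red-tag vent at (237,259), orange look-alike at (300,243), keep tray at (145,274), reject tray at (388,299). The vents I want are the blue ones in the rack. Next I measure the yaws and check the choice in one close crop.

```bash
python3 - <<'E'
from h import *
p,d,c=grab('top','top_crop.png',(190,190,320,300,5))
P=cloud(d,c)
for t in ['keep_tray','reject_tray','rack','chopsticks','dish','cup','vent_green','vent_red']:
    for r in arm.cut_out(t,'top')[:2]:
        m=r['pixels']&(d>0); X=P[m]
        b=cv2.minAreaRect(X[:,:2].astype(np.float32)*1000)
        print(t,round(r['score'],2),m.sum(),X.mean(0).round(3),'rect',np.round(b[0],0),np.round(b[1],0),round(b[2],1),'z',np.percentile(X[:,2],[2,98]).round(3))
print(arm.get_state()['t'])
w_=arm.get_calibration('wrist');print(w_['origin'],w_['rotation'],w_['mtx'][0])
E
```

```text
keep_tray 0.8 1780 [0.509 0.242 0.007] rect [509. 244.] [102.  97.] 70.8 z [-0.001  0.018]
keep_tray 0.39 2089 [0.582 0.053 0.067] rect [581.  48.] [118. 140.] 82.4 z [0.033 0.111]
reject_tray 0.88 1710 [ 0.457 -0.312  0.007] rect [ 457. -312.] [96. 98.] 5.9 z [-0.     0.018]
rack 0.64 1905 [0.582 0.055 0.067] rect [580.  41.] [ 99. 139.] 82.4 z [0.034 0.111]
rack 0.44 417 [0.544 0.027 0.07 ] rect [545.  28.] [50. 44.] 79.1 z [0.047 0.09 ]
chopsticks 0.94 405 [0.412 0.007 0.007] rect [410.   4.] [220.  27.] 83.8 z [-0.001  0.014]
chopsticks 0.53 1715 [ 0.457 -0.311  0.007] rect [ 456. -312.] [97. 97.] 5.8 z [-0.     0.018]
dish 0.94 1150 [ 0.764 -0.141  0.014] rect [ 763. -140.] [88. 85.] 25.0 z [0.001 0.026]
dish 0.25 12041 [ 0.42  -0.576  0.23 ] rect [ 400. -657.] [347. 205.] 86.8 z [0.036 0.259]
cup 0.76 980 [0.763 0.137 0.028] rect [772. 153.] [135.  77.] 80.4 z [-0.001  0.058]
vent_green 0.91 425 [0.614 0.018 0.07 ] rect [614.  18.] [50. 44.] 82.0 z [0.052 0.09 ]
vent_green 0.58 209 [ 0.579 -0.112  0.038] rect [ 581. -106.] [43. 47.] 0.3 z [-0.001  0.049]
vent_red 0.9 431 [0.544 0.027 0.069] rect [543.  28.] [49. 46.] 82.0 z [0.041 0.09 ]
2.45
[0.2628108  0.6265197  0.38518476] [-2.60063284e-01  3.54393314e-04 -1.86546944e+00] [417.27049688   0.         327.00313879]
```

View pics/top_crop.png

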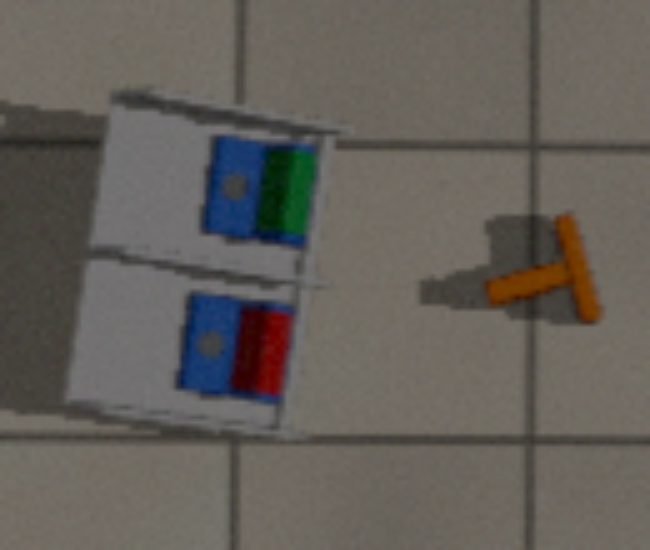

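Crop: the upper bay holds a blue vent with the green tag (crop 285,192), the lower bay one with the red tag (262,350). The orange T at (555,270) stands outside the rack and is ignored.

```bash
cat >> h.py <<'E'
def down(yaw): return R.from_euler('xyz',[np.pi,0,yaw])
def tilt(psi,a=30):
    s=np.deg2rad(psi); ax=np.array([np.sin(s),-np.cos(s),0])
    return R.from_rotvec(ax*np.deg2rad(a))*down(s-np.pi/2)
def nrm(psi): s=np.deg2rad(psi); return np.array([-.5*np.cos(s),-.5*np.sin(s),.866])
def delta(pos,Rt):
    s=arm.get_state(); d=np.array(pos)-s['eef_pos']
    rv=(Rt*R.from_euler('xyz',s['ee_rot']).inv()).as_rotvec()
    print('t',round(s['t'],2),'pos',s['eef_pos'].round(4),'shift units',(d/.04).round(2),'turn units',(np.rad2deg(rv)/6).round(2),'F',s['force'].round(1),'w',round(s['width'],4))
E
python3 - <<'E'
from h import *
g=np.array([.613,.023,.047]); print(g+nrm(82.4)*.12)
delta(g+nrm(82.4)*.12,tilt(82.4))
E
```

```text
[ 0.60506462 -0.03647293  0.15092   ]
t 2.45 pos [0.1968 0.6457 0.2266] shift units [ 10.21 -17.05  -1.89] turn units [ 4.89 -1.06  1.52] F [-0.3  0.2  0.3] w 0.0877
```

>>> drive_tool --pt "0.51 -0.85 0.2 0.25 -0.05 0.08" --pt "0.51 -0.85 0.2 0.25 -0.05 0.08" --pt "0.51 -0.85 0 0.25 -0.05 0.08" --pt "0.51 -0.85 0 0.25 -0.05 0.08" --pt "0.51 -0.85 0 0.25 -0.05 0.08"

```text
t: 3.08
eef_pos: [0.2993, 0.4745, 0.2428]
ee_rot: [-3.007, 0.01, -0.253]
force: [0.9, -0.9, 0.5]
width: 0.088
```

>>> drive_tool --pt "0.51 -0.85 0 0.25 -0.05 0.08" --pt "0.51 -0.85 0 0.25 -0.05 0.08" --pt "0.51 -0.85 0 0.25 -0.05 0.08" --pt "0.51 -0.85 0 0.25 -0.05 0.08" --pt "0.51 -0.85 0 0.25 -0.05 0.08"

```text
t: 3.7
eef_pos: [0.4012, 0.3046, 0.243]
ee_rot: [-2.873, 0.014, -0.209]
force: [0.2, -0.1, 0.1]
width: 0.0879
```

>>> drive_tool --pt "0.51 -0.85 0 0.25 -0.05 0.08" --pt "0.51 -0.85 0 0.25 -0.05 0.08" --pt "0.51 -0.85 0 0.25 -0.05 0.08" --pt "0.51 -0.85 0 0.25 -0.05 0.08" --pt "0.51 -0.85 0 0.25 -0.05 0.08"

```text
t: 4.32
eef_pos: [0.5034, 0.1345, 0.243]
ee_rot: [-2.74, 0.012, -0.165]
force: [-0.1, 0.1, 0.6]
width: 0.0877
```

>>> drive_tool --pt "0.51 -0.85 0 0.25 -0.05 0.08" --pt "0.51 -0.85 0 0.25 -0.05 0.08" --pt "0.51 -0.85 0 0.25 -0.05 0.08" --pt "0.51 -0.85 -0.2 0.25 -0.05 0.08" --pt "0.51 -0.85 -0.2 0.25 -0.05 0.06" --claw 0.5

```text
t: 4.95
eef_pos: [0.6055, -0.0356, 0.2266]
ee_rot: [-2.607, 0.006, -0.124]
force: [0.4, 0.3, -0.1]
width: 0.0456
```

```bash
cat > look.py <<'E'
from h import *
import sys
def look(f=None):
    p,d,c=grab('wrist',f); P=cloud(d,c)
    for t in ['vent_green','vent_red','rack']:
        for r in arm.landmark_of(t,'wrist')[:2]: print('lm',t,w(c,r['point']).round(4),round(r['score'],2))
    hsv=cv2.cvtColor(p,cv2.COLOR_RGB2HSV); ok=(d>0)&(hsv[...,1]>120)&(hsv[...,2]>40)&(P[...,2]>.03)&(P[...,2]<.13)
    n=nrm(82.4)
    for nm,m in [('green',(hsv[...,0]>45)&(hsv[...,0]<80)),('red',(hsv[...,0]<8)|(hsv[...,0]>172)),('blue',(hsv[...,0]>95)&(hsv[...,0]<130))]:
        m=(m&ok).astype(np.uint8); k,l,st,ce=cv2.connectedComponentsWithStats(m)
        for i in range(1,k):
            if st[i,4]<150: continue
            X=P[l==i]; s=np.deg2rad(82.4); up=np.array([.866*np.cos(s),.866*np.sin(s),.5]); la=np.array([-np.sin(s),np.cos(s),0])
            O=np.array([.583,.043,.055]); Y=(X-O)@np.stack([up,la,n]).T
            print(nm,st[i,4],ce[i].round(),'mean',X.mean(0).round(4),'rackframe x',np.percentile(Y[:,0],[3,50,97]).round(4),'y',np.percentile(Y[:,1],[3,50,97]).round(4),'z',np.percentile(Y[:,2],[3,50,97]).round(4))
            if nm!='blue':
                T=Y[Y[:,2]>np.percentile(Y[:,2],90)-.004]; b=cv2.minAreaRect((T[:,:2]*1000).astype(np.float32)); print('   top edge rect',np.round(b[0],1),np.round(b[1],1),round(b[2],1))
    m=(d>0)&(hsv[...,1]<60)
    Y=(P-np.array([.583,.043,.055]))@np.stack([up,la,n]).T
    q=m&(Y[...,0]>.02)&(Y[...,0]<.045)&(abs(abs(Y[...,1])-.034)<.02)&(abs(Y[...,2])<.02); print('board z off',np.percentile(Y[q][:,2],[10,50,90]).round(4),q.sum())
    return p,d,c
if __name__=='__main__':
    look(sys.argv[1]); delta([0.605,-.036,.151],tilt(82.4))
E
python3 look.py w1.png
```

```text
lm vent_green [0.6117 0.0255 0.044 ] 0.67
lm vent_red [0.5459 0.0299 0.0473] 0.91
lm rack [ 0.5825  0.0481 -0.0014] 0.84
green 849 [382. 231.] mean [0.612  0.0023 0.0844] rackframe x [-0.0229 -0.0166 -0.0127] y [-0.0505 -0.0343 -0.0175] z [0.0237 0.0462 0.0475]
   top edge rect [-18.1 -33.8] [35.2 11. ] 89.9
red 372 [377. 311.] mean [0.5487 0.0128 0.0837] rackframe x [-0.0204 -0.015  -0.0126] y [0.0191 0.0299 0.0437] z [0.0224 0.0459 0.0474]
   top edge rect [-16.6  29.1] [21.   8.1] 89.5
blue 2080 [376. 218.] mean [0.6177 0.0187 0.0569] rackframe x [-0.0412 -0.0118  0.0057] y [-0.0555 -0.0408 -0.0145] z [0.006  0.0088 0.0455]
blue 1307 [368. 297.] mean [0.5508 0.0313 0.0611] rackframe x [-0.0386 -0.009   0.006 ] y [0.0145 0.0258 0.0557] z [0.007  0.0089 0.0451]
board z off [-0.0021 -0.0012 -0.0002] 2373
t 5.15 pos [ 0.6048 -0.0352  0.2256] shift units [ 0.   -0.02 -1.87] turn units [-0.1  -0.06 -0.06] F [ 0.8 -0.2 -0.6] w 0.0438
```

View pics/w1.png

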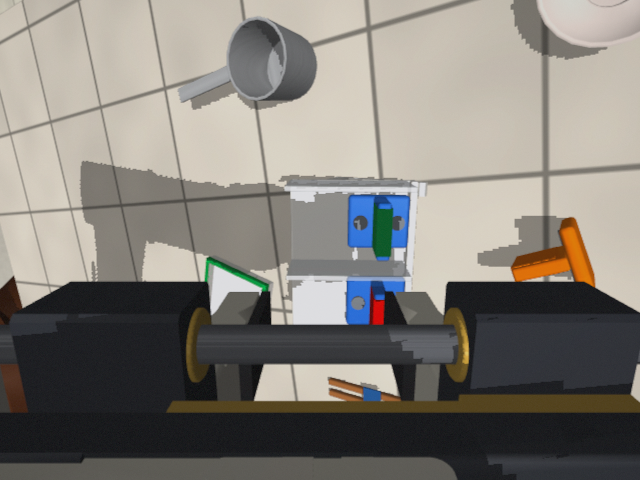

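Wrist view: the green flap is at (382,231) and the red flap at (377,311), both centred in their bays and aligned with the rack. Cloud and landmarks agree.

```bash
cat >> h.py <<'E'
def rk(x,y,z,psi=82.4,O=(.583,.043,.055)):
    s=np.deg2rad(psi); up=np.array([.866*np.cos(s),.866*np.sin(s),.5]); la=np.array([-np.sin(s),np.cos(s),0])
    return np.array(O)+x*up+y*la+z*nrm(psi)
E
python3 - <<'E'
from h import *
for h in (.1,.014): p=rk(-.0175,-.0345,h); print(p); delta(p,tilt(82.4))
E
```

```text
[ 0.60857977 -0.02614549  0.13285   ]
t 5.15 pos [ 0.6048 -0.0352  0.2256] shift units [ 0.09  0.23 -2.32] turn units [-0.1  -0.06 -0.06] F [ 0.8 -0.2 -0.6] w 0.0438
[0.6142668  0.01647677 0.058374  ]
t 5.15 pos [ 0.6048 -0.0352  0.2256] shift units [ 0.24  1.29 -4.18] turn units [-0.1  -0.06 -0.06] F [ 0.8 -0.2 -0.6] w 0.0438
```

>>> drive_tool --pt "0.03 0.08 -0.78 -0.04 -0.02 -0.02" --pt "0.03 0.08 -0.77 -0.03 -0.02 -0.02" --pt "0.03 0.07 -0.77 -0.03 -0.02 -0.02" --pt "0 0 0 0 0 0"

```text
t: 5.65
eef_pos: [0.6067, -0.0235, 0.1324]
ee_rot: [-2.618, 0.003, -0.129]
force: [0.6, 0.2, 1.1]
width: 0.0441
```

```bash
python3 - <<'E'
from look import *
look()
delta(rk(-.0175,-.0345,.014),tilt(82.4))
E
```

```text
lm vent_green [ 0.5813 -0.1255  0.0232] 0.78
lm vent_green [0.6102 0.028  0.0411] 0.71
lm rack [ 5.827e-01  4.730e-02 -3.000e-04] 0.81
green 1289 [334. 269.] mean [0.6115 0.     0.0861] rackframe x [-0.023  -0.0182 -0.013 ] y [-0.0504 -0.034  -0.0169] z [0.0452 0.0464 0.0475]
   top edge rect [-18.2 -33.7] [10.4 35.8] 0.0
red 717 [333. 382.] mean [0.5437 0.0098 0.0849] rackframe x [-0.0233 -0.0182 -0.0131] y [0.0225 0.0339 0.046 ] z [0.0444 0.0462 0.0474]
   top edge rect [-18.3  33.7] [10.4 24.7] 0.2
blue 3933 [332. 245.] mean [0.6178 0.017  0.0561] rackframe x [-0.0414 -0.0166  0.0054] y [-0.0555 -0.0413 -0.0143] z [0.006  0.0088 0.0455]
blue 458 [309. 372.] mean [0.5323 0.0431 0.0611] rackframe x [-0.011  -0.0028  0.006 ] y [0.0443 0.0501 0.0564] z [0.0072 0.0087 0.01  ]
blue 418 [356. 372.] mean [0.5289 0.016  0.0455] rackframe x [-0.0419 -0.0342 -0.0263] y [0.0442 0.0499 0.0564] z [0.0074 0.0087 0.0099]
board z off [-0.0019 -0.0011 -0.0003] 2414
t 5.85 pos [ 0.6092 -0.025   0.1358] shift units [ 0.13  1.04 -1.94] turn units [ 0.01  0.04 -0.02] F [ 0.3 -0.3  0.5] w 0.0442
```

>>> drive_tool --pt "0.03 0.26 -0.47 0 0 0" --pt "0.03 0.26 -0.47 0 0 0" --pt "0.03 0.26 -0.47 0 0 0" --pt "0.04 0.27 -0.47 0 0 0" --pt "0 0 0 0 0 0"

```text
t: 6.48
eef_pos: [0.6125, 0.0179, 0.0564]
ee_rot: [-2.618, 0.002, -0.13]
force: [0.6, -0.1, 0.6]
width: 0.0442
```

>>> drive_tool --pt "0 0 0 0 0 0" --pt "0 0 0 0 0 0" --pt "0 0 0 0 0 0" --pt "0 0 0 0 0 0" --pt "0 0 0 0 0 0" --claw 0 --newtons 20

```text
t: 7.1
eef_pos: [0.6138, 0.0165, 0.059]
ee_rot: [-2.618, -0.002, -0.131]
force: [-0.7, -2.2, 2.2]
width: 0.0099
```

```bash
python3 - <<'E'
from h import *
delta(rk(-.0175,-.0345,.014),tilt(82.4))
delta(rk(-.0175,-.0345,.104),tilt(82.4))
E
```

```text
t 7.1 pos [0.6138 0.0165 0.059 ] shift units [ 0.01 -0.   -0.02] turn units [ 0.    0.02 -0.02] F [-0.7 -2.2  2.2] w 0.0099
t 7.1 pos [0.6138 0.0165 0.059 ] shift units [-0.14 -1.12  1.93] turn units [ 0.    0.02 -0.02] F [-0.7 -2.2  2.2] w 0.0099
```

>>> drive_tool --pt "-0.03 -0.22 0.39 0 0 0" --pt "-0.03 -0.28 0.48 0 0 0" --pt "-0.04 -0.28 0.48 0 0 0" --pt "-0.04 -0.34 0.58 0 0 0" --pt "0 0 0.8 0 0 0"

```text
t: 7.72
eef_pos: [0.6076, -0.0297, 0.1694]
ee_rot: [-2.618, -0.001, -0.132]
force: [0.1, 1.2, -1.5]
width: 0.0102
```

```bash
python3 - <<'E'
from h import *
delta([.509,.242,.16],down(np.deg2rad(-19.2)))
E
```

```text
t 7.72 pos [ 0.6076 -0.0297  0.1694] shift units [-2.47  6.79 -0.24] turn units [-4.87  1.17 -1.89] F [ 0.1  1.2 -1.5] w 0.0102
```

>>> drive_tool --pt "0 0 0.9 0 0 0" --pt "-0.27 0.75 0.1 -0.54 0.13 -0.21" --pt "-0.27 0.75 0 -0.54 0.13 -0.21" --pt "-0.27 0.75 0 -0.54 0.13 -0.21" --pt "-0.27 0.75 0 -0.54 0.13 -0.21"

```text
t: 8.35
eef_pos: [0.5648, 0.0921, 0.2098]
ee_rot: [-2.851, 0.011, -0.222]
force: [0.3, 0.0, -0.5]
width: 0.0098
```

>>> drive_tool --pt "-0.27 0.75 0 -0.54 0.13 -0.21" --pt "-0.27 0.75 0 -0.54 0.13 -0.21" --pt "-0.27 0.75 0 -0.54 0.13 -0.21" --pt "-0.28 0.75 -0.5 -0.54 0.13 -0.21" --pt "-0.3 0.79 -0.7 -0.54 0.13 -0.21"

```text
t: 8.98
eef_pos: [0.5099, 0.2446, 0.162]
ee_rot: [-3.139, -0.002, -0.335]
force: [0.9, 0.0, -0.8]
width: 0.0099
```

```bash
python3 - <<'E'
from h import *
p,d,c=grab('wrist','w2.png')
for t in ['keep_tray','vent_green']:
    print(t,[(w(c,r['point']).round(4),round(r['score'],2)) for r in arm.landmark_of(t,'wrist')[:2]])
    r=arm.cut_out(t,'wrist')
    if r:
        X=cloud(d,c)[r[0]['pixels']&(d>0)]; X=X[X[:,2]<.13]; b=cv2.minAreaRect((X[:,:2]*1000).astype(np.float32)); print(b,np.percentile(X[:,2],[1,50,99]))
delta([.509,.242,.019],down(np.deg2rad(-19.2)))
E
```

```text
keep_tray [(array([ 0.5087,  0.2407, -0.0006]), 0.66)]
((511.72833251953125, 240.73294067382812), (99.5350570678711, 89.08675384521484), 70.74698638916016) [0.00376782 0.00575777 0.0161629 ]
vent_green [(array([0.5055, 0.2438, 0.1443]), 0.68)]Traceback (most recent call last):
  File "<stdin>", line 7, in <module>
    return _quantile_unchecked(
        a, q, axis, out, overwrite_input, method, keepdims, weights)
    return _ureduce(a,
                    func=_quantile_ureduce_func,
    ...<5 lines>...
                    overwrite_input=overwrite_input,
                    method=method)
    r = func(a, **kwargs)
    result = _quantile(arr,
                       quantiles=q,
    ...<2 lines>...
                       out=out,
                       weights=wgt)
    slices_having_nans = np.isnan(arr[-1, ...])
                                  ~~~^^^^^^^^^
IndexError: index -1 is out of bounds for axis 0 with size 0
```

View pics/w2.png

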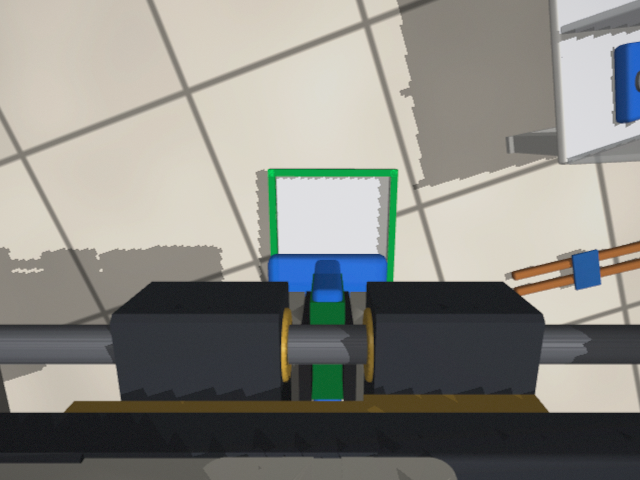

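Wrist view: the green vent is held level, with its base at about (328,270). The keep tray (332,230) lies below, aligned with it.

```bash
cat > und.py <<'E'
from h import *
p,d,c=grab('wrist'); P=cloud(d,c); h=cv2.cvtColor(p,cv2.COLOR_RGB2HSV)
s=arm.get_state(); m=(h[...,0]>95)&(h[...,0]<130)&(h[...,1]>120)&(np.linalg.norm(P-s['eef_pos'],axis=2)<.05)
X=P[m]; print(m.sum(),'base z pct',np.percentile(X[:,2],[5,25,50,75,95]).round(4),'tcp z',s['eef_pos'][2], X.mean(0).round(4))
E
cat und.py > u1.py; echo "delta([.509,.242,.019],down(np.deg2rad(-19.2)))">>u1.py; python3 u1.py
```

```text
4371 base z pct [0.1519 0.1551 0.1559 0.1652 0.1924] tcp z 0.16118011546155106 [0.5259 0.2388 0.1625]
t 9.28 pos [0.5099 0.2433 0.1612] shift units [-0.02 -0.03 -3.55] turn units [-0.03  0.01 -0.01] F [0.  0.7 0.1] w 0.0102
```

>>> drive_tool --pt "0 0 -0.8 0 0 0" --pt "0 -0.02 -0.9 0 0 0" --pt "0 -0.02 -0.8 0 0 0" --pt "0 0 -0.5 0 0 0" --pt "0 0 -0.2 0 0 0"

```text
t: 9.9
eef_pos: [0.5097, 0.2409, 0.0318]
ee_rot: [-3.14, 0.001, -0.335]
force: [-0.9, -0.3, -0.7]
width: 0.0103
```

>>> drive_tool --pt "0 0 -0.1 0 0 0" --pt "0 0 -0.1 0 0 0" --pt "0 0 0 0 0 0"

```text
t: 10.28
eef_pos: [0.5094, 0.2422, 0.0242]
ee_rot: [-3.14, 0.001, -0.333]
force: [0.3, -1.3, -0.7]
width: 0.0102
```

>>> drive_tool --pt "0 0 -0.05 0 0 0" --pt "0 0 -0.05 0 0 0" --pt "0 0 0 0 0 0"

```text
t: 10.65
eef_pos: [0.5094, 0.2423, 0.0205]
ee_rot: [-3.14, 0.001, -0.333]
force: [-1.2, -0.4, 6.5]
width: 0.0099
```

Contact at about 6.5 N. I release partway, then retreat.

>>> drive_tool --pt "0 0 0 0 0 0" --pt "0 0 0 0 0 0" --pt "0 0 0 0 0 0" --claw 0.4

```text
t: 11.02
eef_pos: [0.5091, 0.242, 0.0196]
ee_rot: [-3.141, 0.001, -0.333]
force: [-0.2, -0.5, -0.3]
width: 0.0328
```

>>> drive_tool --pt "0 0 0.4 0 0 0" --pt "0 0 0.9 0 0 0" --pt "0 0 1 0 0 0" --pt "0 0 1 0 0 0" --pt "0 0 1 0 0 0"

```text
t: 11.65
eef_pos: [0.5091, 0.2419, 0.1945]
ee_rot: [-3.139, 0.0, -0.333]
force: [0.6, 0.6, 0.1]
width: 0.0352
```

```bash
python3 - <<'E'
from h import *
p,d,c=grab('top')
for t in ['vent_green','keep_tray']: print(t,[(w(c,r['point']).round(4),round(r['score'],2)) for r in arm.landmark_of(t,'top')[:3]])
p,d,c=grab('wrist','w3.png')
for t in ['vent_green']: print(t,[(w(c,r['point']).round(4),round(r['score'],2)) for r in arm.landmark_of(t,'wrist')[:3]])
delta(rk(-.018,.034,.11),tilt(82.4))
E
```

```text
vent_green [(array([ 0.5823, -0.1239,  0.0223]), 0.69), (array([0.5081, 0.2445, 0.0091]), 0.37)]
keep_tray [(array([ 0.511 ,  0.2418, -0.0024]), 0.71)]
vent_green [(array([0.5063, 0.2442, 0.0019]), 0.84)]
t 11.9 pos [0.5089 0.2419 0.1922] shift units [ 0.78 -6.61 -1.27] turn units [ 4.85 -1.16  1.87] F [-0.1 -1.3 -1.1] w 0.0354
```

View pics/w3.png

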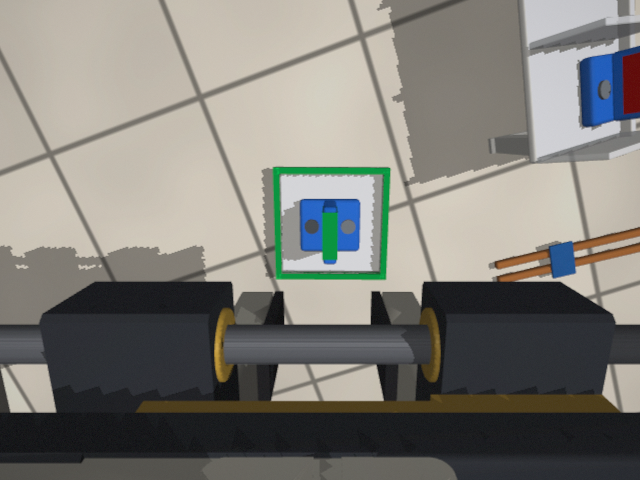

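The green vent stands flat and centred in the keep tray (330,225). Now the red one.

>>> drive_tool --pt "0.08 -0.5 0.6 0.5 -0.12 0.19" --pt "0.08 -0.75 0 0.55 -0.13 0.21" --pt "0.08 -0.75 0 0.55 -0.13 0.21" --pt "0.09 -0.77 0 0.55 -0.13 0.21" --pt "0.09 -0.77 0 0.55 -0.13 0.21" --claw 0.5

```text
t: 12.52
eef_pos: [0.5252, 0.0995, 0.2148]
ee_rot: [-2.849, 0.016, -0.221]
force: [0.7, -0.1, 0.1]
width: 0.0441
```

>>> drive_tool --pt "0.09 -0.77 0 0.55 -0.13 0.21" --pt "0.09 -0.77 0 0.55 -0.13 0.21" --pt "0.09 -0.77 0 0.55 -0.13 0.21" --pt "0.09 -0.76 -0.8 0.5 -0.13 0.21" --pt "0 0 -0.8 0 0 0"

```text
t: 13.15
eef_pos: [0.54, -0.0253, 0.1493]
ee_rot: [-2.619, 0.003, -0.137]
force: [-0.2, 0.5, -0.5]
width: 0.0436
```

```bash
python3 - <<'E'
from look import *
look('w4.png')
delta(rk(-.018,.034,.014),tilt(82.4))
E
```

```text
lm vent_green [0.5041 0.2441 0.0046] 0.94
lm vent_green [ 0.5831 -0.1245  0.022 ] 0.8
lm vent_red [0.5446 0.0325 0.0449] 0.96
green 353 [151. 275.] mean [0.5178 0.2351 0.0437] rackframe x [0.1437 0.1508 0.1631] y [0.0837 0.0898 0.0979] z [-0.1112 -0.0997 -0.0922]
   top edge rect [157.1  89.2] [12.4 13.3] 84.3
red 1061 [331. 266.] mean [0.5418 0.0097 0.0859] rackframe x [-0.0228 -0.0177 -0.013 ] y [0.0198 0.0361 0.0534] z [0.045  0.0462 0.0475]
   top edge rect [-17.9  36.6] [36. 10.] 89.9
blue 3323 [331. 244.] mean [0.548  0.0267 0.0555] rackframe x [-0.0413 -0.0168  0.0056] y [0.0148 0.0292 0.0559] z [0.0057 0.0087 0.0446]
blue 187 [151. 265.] mean [0.5276 0.234  0.043 ] rackframe x [0.1442 0.1513 0.1602] y [0.0779 0.0799 0.0831] z [-0.1119 -0.1006 -0.0932]
board z off [-0.002  -0.0011 -0.0002] 4537
t 13.35 pos [ 0.5398 -0.0223  0.1512] shift units [ 0.16  1.19 -2.33] turn units [ 0.01 -0.03 -0.  ] F [-0.2 -0.1  1. ] w 0.0438
```

>>> drive_tool --pt "0 0 -0.25 0 0 0" --pt "0.04 0.29 -0.52 0 0 0" --pt "0.04 0.29 -0.52 0 0 0" --pt "0.04 0.29 -0.52 0 0 0" --pt "0.04 0.29 -0.5 0 0 0"

```text
t: 13.98
eef_pos: [0.5473, 0.0252, 0.0597]
ee_rot: [-2.619, -0.002, -0.131]
force: [0.5, 0.0, -0.4]
width: 0.044
```

```bash
python3 - <<'E'
from h import *
delta(rk(-.018,.034,.014),tilt(82.4))
E
```

```text
t 13.97 pos [0.5473 0.0252 0.0597] shift units [-0.02 -0.   -0.04] turn units [ 0.01  0.01 -0.02] F [ 0.5  0.  -0.4] w 0.044
```

>>> drive_tool --pt "0 0 0 0 0 0" --pt "0 0 0 0 0 0" --pt "0 0 0 0 0 0" --pt "0 0 0 0 0 0" --pt "0 0 0 0 0 0" --claw 0 --newtons 20

```text
t: 14.6
eef_pos: [0.5472, 0.0237, 0.0601]
ee_rot: [-2.619, -0.001, -0.132]
force: [-1.7, -1.4, 4.8]
width: 0.0103
```

>>> drive_tool --pt "-0.03 -0.22 0.39 0 0 0" --pt "-0.03 -0.28 0.48 0 0 0" --pt "-0.04 -0.28 0.48 0 0 0" --pt "-0.04 -0.34 0.58 0 0 0" --pt "0 0 0.8 0 0 0"

```text
t: 15.22
eef_pos: [0.5405, -0.0222, 0.1696]
ee_rot: [-2.62, 0.002, -0.134]
force: [0.3, 0.2, -0.4]
width: 0.01
```

```bash
python3 - <<'E'
from h import *
for y in (5.9,): delta([.458,-.311,.16],down(np.deg2rad(y)))
E
```

```text
t 15.22 pos [ 0.5405 -0.0222  0.1696] shift units [-2.06 -7.22 -0.24] turn units [-4.99  0.06  2.21] F [ 0.3  0.2 -0.4] w 0.01
```

>>> drive_tool --pt "-0.2 -0.6 0 -0.7 0.01 0.3" --pt "-0.2 -0.72 0 -0.75 0.01 0.33" --pt "-0.2 -0.72 0 -0.75 0.01 0.33" --pt "-0.2 -0.72 0 -0.75 0.01 0.33" --pt "-0.2 -0.72 0 -0.75 0.01 0.33"

```text
t: 15.85
eef_pos: [0.5009, -0.1615, 0.1697]
ee_rot: [-3.009, -0.013, 0.042]
force: [-0.8, -0.9, -0.2]
width: 0.0096
```

>>> drive_tool --pt "-0.2 -0.72 0 -0.7 0.01 0.33" --pt "-0.2 -0.72 0 -0.59 0 0.26" --pt "-0.2 -0.76 0 0 0 0" --pt "-0.22 -0.77 -0.12 0 0 0" --pt "-0.24 -0.77 -0.12 0 0 0"

```text
t: 16.48
eef_pos: [0.4583, -0.311, 0.16]
ee_rot: [-3.142, -0.002, 0.104]
force: [0.7, 0.4, 0.6]
width: 0.0101
```

```bash
cat und.py > u2.py; cat >>u2.py <<'E'
cv2.imwrite('pics/w5.png',p[:,:,::-1])
print([(w(c,r['point']).round(4),round(r['score'],2)) for r in arm.landmark_of('reject_tray','wrist')[:2]])
r=arm.cut_out('reject_tray','wrist')
if r: 
    X=P[r[0]['pixels']&(d>0)]; print(cv2.minAreaRect((X[X[:,2]<.1][:,:2]*1000).astype(np.float32)))
delta([.458,-.311,.02],down(np.deg2rad(5.9)))
E
python3 u2.py
```

```text
3742 base z pct [0.1484 0.152  0.1529 0.1651 0.1894] tcp z 0.15908621784377042 [ 0.4735 -0.3084  0.1598]
[(array([ 0.4576, -0.3092,  0.0025]), 0.95)]
((463.8182067871094, -309.5209655761719), (81.21806335449219, 100.54436492919922), 5.811476707458496)
t 16.62 pos [ 0.4577 -0.3111  0.1594] shift units [ 0.01  0.   -3.48] turn units [-0.01  0.    0.02] F [-0.4  0.1 -0.8] w 0.0099
```

View pics/w5.png

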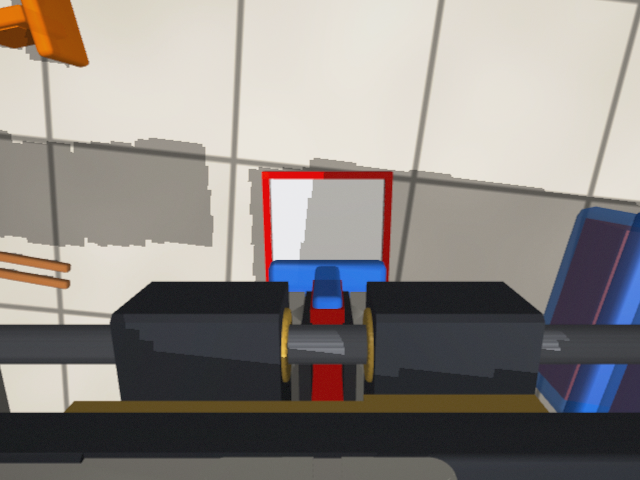

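The red vent is held level above the aligned reject tray (328,230). Lowering it.

>>> drive_tool --pt "0 0 -0.8 0 0 0" --pt "0 0 -0.9 0 0 0" --pt "0 0 -0.8 0 0 0" --pt "0 0 -0.5 0 0 0" --pt "0 0 -0.2 0 0 0"

```text
t: 17.25
eef_pos: [0.4585, -0.3092, 0.0305]
ee_rot: [-3.14, 0.0, 0.105]
force: [0.1, -0.4, -0.7]
width: 0.01
```

>>> drive_tool --pt "0 0 -0.1 0 0 0" --pt "0 0 -0.06 0 0 0" --pt "0 0 0 0 0 0"

```text
t: 17.62
eef_pos: [0.4592, -0.3096, 0.0252]
ee_rot: [-3.141, -0.002, 0.105]
force: [-0.3, 0.0, 1.2]
width: 0.0098
```

>>> drive_tool --pt "0 0 -0.05 0 0 0" --pt "0 0 -0.03 0 0 0" --pt "0 0 0 0 0 0"

```text
t: 18.0
eef_pos: [0.4592, -0.3097, 0.0226]
ee_rot: [-3.141, -0.002, 0.105]
force: [-2.5, 3.3, 10.0]
width: 0.01
```

>>> drive_tool --pt "0 0 0 0 0 0" --pt "0 0 0 0 0 0" --pt "0 0 0 0 0 0" --claw 0.4

```text
t: 18.38
eef_pos: [0.4587, -0.3096, 0.0212]
ee_rot: [-3.141, -0.001, 0.104]
force: [-0.2, -0.1, -0.2]
width: 0.0328
```

>>> drive_tool --pt "0 0 0.4 0 0 0" --pt "0 0 0.9 0 0 0" --pt "0 0 1 0 0 0" --pt "0 0 1 0 0 0" --pt "0 0 1 0 0 0"

```text
t: 19.0
eef_pos: [0.4586, -0.3096, 0.196]
ee_rot: [-3.141, -0.002, 0.105]
force: [1.4, -0.3, -0.5]
width: 0.035
```

```bash
python3 - <<'E'
from h import *
p,d,c=grab('wrist','w6.png'); P=cloud(d,c)
for t in ['vent_red']:
    print(t,[(w(c,r['point']).round(4),round(r['score'],2)) for r in arm.landmark_of(t,'wrist')[:3]])
p,d,c=grab('top')
for t in ['vent_green','vent_red','cup','dish','chopsticks']: print(t,[(w(c,r['point']).round(4),round(r['score'],2)) for r in arm.landmark_of(t,'top')[:3]])
q=grab('scene')[0]; a=cv2.imread('pics/w6.png')[130:330,180:480]; b=q[140:300,180:520,::-1]
cv2.imwrite('pics/fin.png',np.vstack([cv2.resize(a,(400,266)),cv2.resize(b,(400,188)),cv2.resize(p[130:350,100:430,::-1],(400,267))])[:,:].copy()[:721][:600*2])
f=cv2.imread('pics/fin.png'); cv2.imwrite('pics/fin.png',cv2.resize(f,None,fx=.82,fy=.82)); print(f.shape)
E
```

```text
vent_red [(array([ 0.4532, -0.3097,  0.0075]), 0.59)]
vent_green [(array([0.5057, 0.2434, 0.0101]), 0.61), (array([ 0.5824, -0.1255,  0.0181]), 0.47)]
vent_red []
cup [(array([ 0.7648,  0.1192, -0.0037]), 0.8)]
dish [(array([ 0.7608, -0.1412,  0.0023]), 0.92)]
chopsticks [(array([ 0.4101,  0.0054, -0.0031]), 0.88)]
(721, 400, 3)
```

View pics/fin.png

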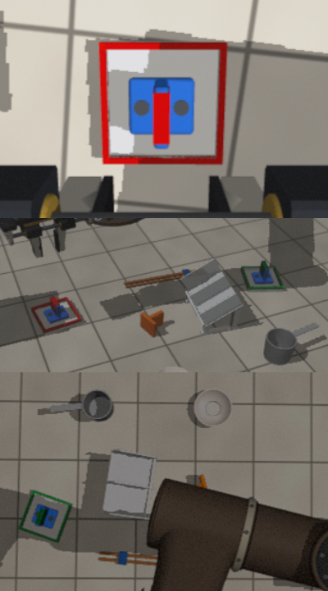

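Both vents stand upright in the right trays, the rack is empty, and the bystanders have not moved. Handing in.

```bash
python3 -c "
from station import arm
print(arm.job_done(), arm.get_state()['t'])"
```

```text
the job is handed in; nothing more can be done
the job is handed in; nothing more can be done
```

I put the green-tagged vent in the green-rimmed keep tray first, then the red-tagged vent in the red-rimmed reject tray. I lowered each until it lightly touched the tray floor (6.5 N and 10 N measured), then let go and moved the gripper up clear. The job was handed in at about 19 s.

**Last checks:** The final pictures show both vents flat, flap up and centred in their trays, and the rack empty. The cup, dish and chopsticks are within a few mm of where they started, and I left the orange look-alike alone.

**Checks that failed or disagreed:**
- In the last top picture the arm hid the red vent, so the detector did not find it there. The wrist and scene pictures show it in the reject tray.
- The detectors scored the orange look-alike as a green vent in several pictures; I ignored those reports.

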